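# Clear the cutting board and sheathe the scraper

## Robot

A 7-joint arm with a two-finger parallel gripper is mounted at the origin on the work surface. World frame = base frame: x ahead of the robot, y to its left, z up, the work surface at z = 0. Lengths are in m, angles in rad, forces in N, time in s.
With the tool pointing down it reaches from about 0.425 to 0.875 m from the base axis. Payload 4.7 kg.
Tool frame: the origin (TCP) lies at the very end of the fingers, on their centre line; the grasp point (between the pads) lies 19 mm behind it; z points along the fingers, y is the line along which they close (so a half turn about z gives the same grasp; the last joint's range is limited). The gripper opens to 85 mm and grips with 20 to 120 N. Pads are 22 mm wide; open, the fingers measure 114 mm over their backs; the gripper's body (76 mm by 85 mm) begins 54 mm behind the grasp point. The pads swing forward as they close: fully open they stand 13 mm farther back than shut.
Start: joints at [1.166, 0.321, -0.07, 1.45, 0.023, 1.371, -0.057], TCP at [0.264, -0.594, 0.231] pointing down, gripper open.
Joint ranges: [-2.86, 2.86], [-0.3, 2.09], [-1.38, 1.24], [0.06, 2.45], [-1.56, 4.7], [0.09, 2.05], [-2.69, 2.69]. Speed limits (rad/s): [2.57, 2.57, 3.14, 3.14, 3.14, 3.14, 3.14].

## Interface

Orientations are given as a 3x3 rotation matrix whose columns are the frame's x, y, z axes.
In Python, from station import r gives the robot as it stands.
- The arm moves only by the shell command python3 -m jog 'ROWS' [FORCE]. ROWS is JSON, a list of rows, each a list of 3 entries, a list of its own where there are three numbers: the closure in counts, from 0 (fully open) to 255 (shut), then the shift along the tool's x, y, z in mm, then the turn, a rotation vector about the tool's x, y, z in degrees. A call has 1 to 12 rows; each row is the pose to reach, as a shift and turn from the pose commanded when the call began, along the tool's axes at that moment; what a row does not reach only later rows make up. A row lasts 1/10 s, in which the tool goes at most 50 mm and 8.59 degrees, less where a joint would pass 70% of its speed; a pose out of reach is approached as far as the arm can. A call with a gripper value outside its range is refused whole. The fingers move at their own pace and stop on an object; FORCE is the grip in N (left out, the last holds). Time passes only in rows, so rows that repeat a pose let the fingers close. It gives the time, the measured TCP pose, the force, the opening and the grip force at its end, in the units of the state.
- r.sense(): the state, without advancing time (a new reading comes with each control period).
- r.camera(name): name is "side" or "top"; returns (picture, depth): 420x560x3 uint8, red, green, blue; 420x560 float32, m along the optical axis (not along the pixel's ray), 0 where there is no reading.
- r.calibration(name): a dict with "fx", "fy", "cx", "cy" (pixels), "cam_to_world" (4x4, takes a point from camera to world coordinates). Camera axes: x right, y up, looking along -z (the intrinsics and any distortion apply to the point x, -y, -z); pixel columns grow to the right and rows downward; lengths in m; the calibration is good to about 2 mm. A picture is of the moment at which its call begins. calibration takes no time and is no camera call.
- r.close_job(): hands the job in; it is judged then, once.
The state is a dict: "t": time; "joint_positions": joint angles; "dq": joint speeds; "tau": joint torques, N m; "tool_pos": TCP position; "tool_rot": TCP orientation; "wrist_force": force on the tool from outside, world axes, zero at the start; "wrist_torque": the same for the moment, N m; "opening": finger opening in m; "finger_force": force on a finger pad.
Only numpy, scipy, OpenCV 4.12 (cv2) and the standard library are available. Lean on these libraries where they do the work, as an engineer would, in place of code of your own. Each camera call takes 0.05 s, during which the arm holds its last target. There are 200 camera calls.

## Task

Take the bench scraper out of its upright drip stand and, with its blade, push the three pieces of dried peel off the white board into the catch trough at the board's end; do not touch the peel with the gripper. Then slide the scraper blade first into the slanted metal case until it is fully home, and let go. Leave the bowl, the jar and the spatula where they are.

Things in the scene. Friction and masses are not known exactly. Their poses are not given: they have to be found in the camera images.
- scraper: bench scraper, about 220 g: steel blade 120 mm wide (y), 5 mm thick (x), 85 mm from edge to handle (z); black handle 110 mm long (y), 24 mm thick (x), 85 to 115 mm above the edge. Origin: middle of the blade's lower edge; z points from edge to handle. Starts upright and loose in the drip stand. Both faces are alike: it may be used and sheathed either way round
- stand: fixed grey drip stand, base 70 x 140 x 8 mm; upright slot 8 mm (x) by 128 mm (y), open at the top, its floor 8 mm and its top 45 mm above the table. Origin: centre of the underside, on the table; z up. Stand and case may change places
- station: fixed cutting station 200 mm (x) by 330 mm (y), 45 mm high. White board: flat top, no rim, from y = -165 to +75 mm. Beyond, at the +y end, an open steel catch trough, inside y = +75 to +160, x = -95 to +95 mm, floor 8 mm above the table, walls 5 mm thick and level with the board. Origin: centre of the underside of the whole, on the table; z up
- case: fixed slanted metal case for the scraper on a base plate 100 x 136 mm, about 90 mm high in all; its slot leans 30 degrees from vertical, so that its mouth looks up and towards the robot. Fully home, the blade's edge rests on the slot's floor and 25 mm of blade still show between mouth and handle. Origin: centre of the underside, on the table; z up
- case_mouth (a point): centre of the mouth of the case's slot, 80 mm above the table. z points straight out of the slot (30 degrees from vertical, towards the robot's side), x across the slot, y along its width. Slot: 7 mm (x) by 124 mm (y), 60 mm deep below this point, closed floor. Flared lead-in lips reach 10 mm above this point, widening to 19 mm by 136 mm
- peel0: loose piece of hard dried orange peel, a shallow arch 37 x 22 mm and 9 mm high, about 16 g; it starts lying on the white board. Origin: centre of its underside, z up
- peel1: loose piece of hard dried orange peel, a shallow arch 37 x 22 mm and 9 mm high, about 16 g; it starts lying on the white board. Origin: centre of its underside, z up
- peel2: loose piece of hard dried orange peel, a shallow arch 37 x 22 mm and 9 mm high, about 16 g; it starts lying on the white board. Origin: centre of its underside, z up
- bowl: bystander: loose steel bowl, 150 mm across, 70 mm high. Origin: centre of its underside
- jar: bystander: loose glass jar, 70 mm across, 110 mm high. Origin: centre of its underside
- spatula: bystander: loose spatula lying flat on the table, 280 mm long along its x axis. Origin: below its middle
Mind the look-alikes: they are no part of the job. What is shaped like the case but red is not meant. There is more than one size of the scraper; the one meant has the size given above.

How it is judged:
On the way, in this order (a step that is already met when the one before it is completed fails the run):
1. all three pieces of peel have been pushed into the trough (y of peel0 in the frame of station between 0.075 and 0.162 m and x of peel0 in the frame of station between -0.097 and 0.097 m and z of peel0 in the frame of station between 0 and 0.036 m and y of peel1 in the frame of station between 0.075 and 0.162 m and x of peel1 in the frame of station between -0.097 and 0.097 m and z of peel1 in the frame of station between 0 and 0.036 m and y of peel2 in the frame of station between 0.075 and 0.162 m and x of peel2 in the frame of station between -0.097 and 0.097 m and z of peel2 in the frame of station between 0 and 0.036 m), for 0.2 s.
2. the scraper is slid fully home in the slanted case (z of scraper in the frame of case_mouth between -0.066 and -0.053 m and x of scraper in the frame of case_mouth between -0.004 and 0.004 m and y of scraper in the frame of case_mouth between -0.006 and 0.006 m and angle between the z axis of scraper and the z axis of case_mouth, either way round below 0.09 rad and angle between the x axis of scraper and the x axis of case_mouth, either way round below 0.09 rad), for 0.2 s.
At the end, for the whole second after the job is handed in: All three peel pieces lie inside the catch trough, below the board's top; the scraper is blade first in the slanted case, edge within 7 mm of the slot floor, axes within 0.09 rad of the slot's, released and at rest; bowl, jar and spatula within 30 mm of their starts (all of step 1 and all of step 2 and linear speed of scraper below 0.02 m/s and distance of each of bowl, jar, spatula from where it was at the start of the episode below 0.03 m); the robot touches nothing.
It fails at once if the gripper or arm touches a piece of peel (contact force between any of the fingers, the arm and peel0 above 0.3 N or contact force between any of the fingers, the arm and peel1 above 0.3 N or contact force between any of the fingers, the arm and peel2 above 0.3 N).
It fails at once if the bowl, jar or spatula is moved more than 30 mm (distance of any of bowl, jar, spatula from where it was at the start of the episode above 0.03 m).
It also fails if it takes over 61 s, if anything falls off the work surface, if the arm or the gripper's body presses on something with over 40 N, if the wrist force passes 120 N, or if a joint passes its speed limit or range.

## Working session

There is one attempt and no reset: what is moved stays moved. The work goes in short steps, Python scripts to look and compute and a shell command to move; the robot and the scene stay as the last step left them, time stands still between calls to the robot, and variables do not carry over. Pictures are saved under pics/ and viewed, at most 10 in all, crops included, and the job is handed in when it is done.

```bash
ls; mkdir -p pics
python3 - <<'E'
from station import r
import cv2,numpy as np
for n in("side","top"):
    p,d=r.camera(n); cv2.imwrite(f"pics/{n}0.png",p[:,:,::-1]); np.savez(f"{n}0.npz",p=p,d=d)
    c=r.calibration(n); print(n,{k:(np.round(v,3).tolist()) for k,v in c.items()})
s=r.sense();print(s['t'],s['tool_pos'],np.round(s['tool_rot'],3),s['opening'])
E
```

```text
pics
side {'fx': 439.141, 'fy': 439.141, 'cx': 278.859, 'cy': 207.98, 'cam_to_world': [[-0.802, 0.319, -0.504, 0.066], [-0.597, -0.416, 0.686, 0.619], [0.009, 0.852, 0.524, 0.606], [0.0, 0.0, 0.0, 1.0]]}
top {'fx': 430.47, 'fy': 430.47, 'cx': 281.128, 'cy': 214.098, 'cam_to_world': [[0.027, 0.982, -0.186, 0.368], [-1.0, 0.024, -0.018, -0.066], [-0.014, 0.186, 0.982, 1.101], [0.0, 0.0, 0.0, 1.0]]}
0.1 [ 0.2640628  -0.59340325  0.23031298] [[ 0.914  0.407 -0.001]
 [ 0.407 -0.914  0.002]
 [-0.    -0.002 -1.   ]] 0.0855226622066936
```

View pics/side0.png

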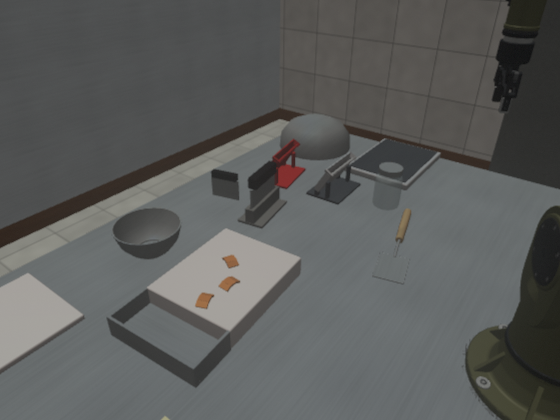

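View pics/top0.png

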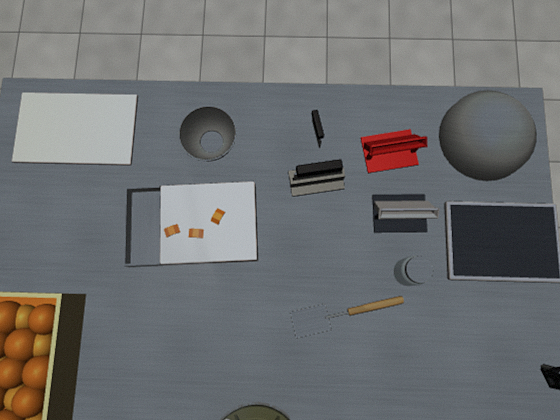

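The top view shows the stand with the scraper at about (318,178), the case at (405,212), and the red look-alike at (392,150). The station is at (190,222) with its trough on the left, and the peels are at (172,231), (196,233) and (218,216). The jar is at (413,270), the spatula at (350,312) and the bowl at (208,133). The small scraper at (318,125) is not the one I want.

```bash
cat > h.py <<'E'
import numpy as np,cv2
from station import r
def cloud(n,d):
    c=r.calibration(n);v,u=np.mgrid[:420,:560];T=np.array(c['cam_to_world'])
    P=np.stack([(u-c['cx'])/c['fx']*d,-(v-c['cy'])/c['fy']*d,-d],-1)
    W=P@T[:3,:3].T+T[:3,3]; W[d==0]=np.nan; return W
def plane(n,uv,z):
    c=r.calibration(n);T=np.array(c['cam_to_world']);uv=np.atleast_2d(uv).astype(float)
    D=np.stack([(uv[:,0]-c['cx'])/c['fx'],-(uv[:,1]-c['cy'])/c['fy'],-np.ones(len(uv))],-1)@T[:3,:3].T
    o=T[:3,3];return o+D*((z-o[2])/D[:,2])[:,None]
def rect(n,m,z):
    v,u=np.nonzero(m);P=plane(n,np.c_[u,v],z)[:,:2]
    (c,s,a)=cv2.minAreaRect((P*1000).astype(np.float32))
    return np.round(c,1),np.round(s,1),round(a,2),len(u)
def big(m):
    k,l,st,_=cv2.connectedComponentsWithStats(m.astype(np.uint8));return l==1+np.argmax(st[1:,4])
E
python3 - <<'E'
from h import *
f=np.load('top0.npz');p=f['p'].astype(int);d=f['d'];W=cloud('top',d)
def box(a,b,c,e):
    m=np.zeros((420,560),bool);m[b:e,a:c]=1;return m
hs=p.max(2)-p.min(2)
m=big(box(150,165,270,280)&(p.min(2)>150));print('white',rect('top',m,.045),np.nanmedian(W[m],0))
m=box(155,170,262,275)&(hs>60)&(p[...,0]>p[...,2]+50)
k,l,st,c=cv2.connectedComponentsWithStats(m.astype(np.uint8))
for i in range(1,k):
    if st[i,4]>20: print('peel',c[i],plane('top',c[i],.05),rect('top',l==i,.052))
m=big(box(285,150,350,200)&(p.max(2)<45));print('handle',rect('top',m,.123),np.nanmedian(W[m],0),np.nanpercentile(W[m],[5,95],axis=0))
m=box(280,150,355,205)&(W[...,2]>.105);print('handle d',m.sum(),rect('top',m,.123))
m=box(280,150,355,205)&(W[...,2]>.005);Q=W[m];print('stand base',cv2.minAreaRect((Q[Q[:,2]<.016][:,:2]*1000).astype(np.float32)))
print('standtop',cv2.minAreaRect((Q[(Q[:,2]<.05)&(Q[:,2]>.038)][:,:2]*1000).astype(np.float32)))
R=W[185:240,360:445].reshape(-1,3)
for lo,hi in((.003,.014),(.06,.07),(.07,.08),(.08,.086),(.086,.095)):
    q=R[(R[:,2]>lo)&(R[:,2]<hi)];print('case',lo,len(q),cv2.minAreaRect((q[:,:2]*1000).astype(np.float32)) if len(q)>3 else '')
print('table z',np.nanmedian(W[340:400,100:200,2]))
for v in range(194,238,2): print(v,[(np.round(W[v,u]*1000).astype(int).tolist(),p[v,u].tolist()) for u in (405,)])
E
python3 - <<'E'
import cv2
p=cv2.imread('pics/top0.png')[140:290,270:470];cv2.imwrite('pics/c1.png',cv2.resize(p,(800,600),interpolation=cv2.INTER_CUBIC))
E
```

```text
white (array([543.7, 137.1]), array([196.3, 236.4]), 4.11, 6870) [0.54372794 0.13487458 0.04401127]
peel [217.07438017 215.81818182] [[0.55795903 0.11296858 0.05      ]] (array([557.8, 112.8]), array([22. , 34.6]), 64.44, 121)
peel [171.33057851 229.91735537] [[0.51963455 0.22455645 0.05      ]] (array([519.5, 223.7]), array([21.5, 34.9]), 21.88, 121)
peel [195.60526316 232.57894737] [[0.51452346 0.16383032 0.05      ]] (array([513.2, 163.6]), array([19.9, 33. ]), 1.45, 114)
handle (array([ 662.3, -129.3]), array([ 33.5, 119. ]), 9.79, 630) [ 0.66542276 -0.1333755   0.12055972] [[ 0.65117496 -0.18240248  0.05367866]
 [ 0.6814215  -0.08311738  0.12437133]]
handle d 516 (array([ 665.9, -134.7]), array([ 27.5, 109.6]), 10.2, 516)
stand base ((649.2872314453125, -141.5225067138672), (165.5063018798828, 82.16077423095703), 87.17062377929688)
standtop ((668.5396728515625, -135.25901794433594), (25.169944763183594, 140.04367065429688), 9.900558471679688)
case 0.003 1075 ((589.3724975585938, -359.8489990234375), (142.6084442138672, 216.45339965820312), 1.5257867574691772)
case 0.06 149 ((582
[... 624 characters left out ...]
2 [([608, -358, 35], [111, 108, 105])]
204 [([600, -354, 50], [111, 107, 106])]
206 [([591, -350, 64], [108, 102, 100])]
208 [([584, -346, 76], [120, 121, 127])]
210 [([575, -341, 96], [73, 71, 74])]
212 [([577, -350, 62], [113, 110, 106])]
214 [([569, -346, 75], [132, 133, 137])]
216 [([563, -344, 82], [136, 143, 142])]
218 [([558, -344, 82], [67, 67, 65])]
220 [([568, -365, 3], [36, 38, 44])]
222 [([562, -365, 5], [37, 42, 43])]
224 [([557, -366, 2], [42, 45, 49])]
226 [([551, -364, 8], [37, 40, 44])]
228 [([547, -365, 4], [37, 38, 45])]
230 [([541, -364, 6], [35, 41, 45])]
232 [([536, -365, 2], [66, 68, 72])]
234 [([532, -366, -4], [101, 109, 115])]
236 [([526, -365, 0], [101, 109, 113])]
```

View pics/c1.png

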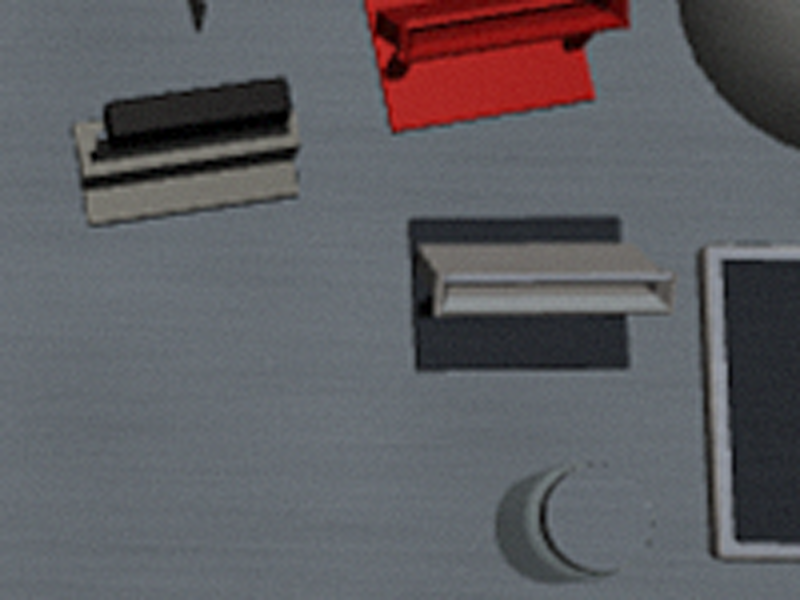

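```bash
python3 -m jog '[[0,[554,-256,30],[0,0,-76]],[0,[554,-256,30],[0,0,-76]],[0,[554,-256,30],[0,0,-76]],[0,[554,-256,30],[0,0,-76]],[0,[554,-256,30],[0,0,-76]],[0,[554,-256,30],[0,0,-76]],[0,[554,-256,30],[0,0,-76]],[0,[554,-256,30],[0,0,-76]],[0,[554,-256,30],[0,0,-76]],[0,[554,-256,30],[0,0,-76]],[0,[554,-256,30],[0,0,-76]],[0,[554,-256,30],[0,0,-76]]]' 80
cat >> h.py <<'E'
def rel(x,y,z,yaw_y=None):
    "tool-frame mm shift to a world TCP, yaw turn (deg about tool z) so tool y points at world angle yaw_y"
    s=r.sense();R=np.array(s['tool_rot']);d=R.T@(np.array([x,y,z])-s['tool_pos'])*1000
    a=np.degrees(np.arctan2(R[1,1],R[0,1]));print('t',s['t'],'pos',np.round(s['tool_pos'],4),'q7',round(s['joint_positions'][6],2),'shift',np.round(d,1),'yaw',round(a,2),'turn z',None if yaw_y is None else round(a-yaw_y,2), 'tz',np.round(R[:,2],4))
E
python3 - <<'E'
from h import *
c=lambda a:np.array(a)/4+[270,140]
q=lambda pts,z:np.round(plane('top',c(pts)-.4,z)*1000,1)
B=q([(408,218),(620,216),(629,370),(418,370)],.006);print(B,B.mean(0))
print('far rim',q([(440,276),(670,272)],.0935),'near',q([(437,316),(672,312)],.084))
f=np.load('top0.npz');W=cloud('top',f['d']);J=W[250:290,385:440].reshape(-1,3);J=J[J[:,2]>.05];print('jar',J.min(0),J.max(0))
rel(.666,-.135,.089,10)
E
```

```text
t: 1.3
tool_pos: [0.6598, -0.1417, 0.2013]
tool_rot: [[-0.173, 0.985, -0.001], [0.985, 0.173, -0.0], [-0.0, -0.001, -1.0]]
wrist_force: [0.8, -1.5, 0.2]
opening: 0.085
finger_force: 0.0
[[ 633.5 -279.7    6. ]
 [ 638.2 -417.2    6. ]
 [ 537.  -419.5    6. ]
 [ 533.6 -285.     6. ]] [ 585.575 -350.35     6.   ]
far rim [[ 577.2 -281.3   93.5]
 [ 583.  -417.6   93.5]] near [[ 554.7 -281.1   84. ]
 [ 560.7 -421.1   84. ]]
jar [ 0.40018481 -0.39593752  0.05003503] [ 0.46821826 -0.33190586  0.11459053]
t 1.3 pos [ 0.6598 -0.1417  0.2013] q7 0.2 shift [  5.5   7.3 112.3] yaw 9.96 turn z -0.04 tz [-7.e-04 -2.e-04 -1.e+00]
```

```bash
python3 -m jog '[[0,[5.5,8,20],[0,0,0]],[0,[5.5,8,60],[0,0,0]],[0,[5.5,8,90],[0,0,0]],[0,[5.5,8,112],[0,0,0]],[0,[5.5,8,112],[0,0,0]],[0,[5.5,8,112],[0,0,0]],[120,[5.5,8,112],[0,0,0]],[140,[5.5,8,112],[0,0,0]],[160,[5.5,8,112],[0,0,0]],[180,[5.5,8,112],[0,0,0]],[200,[5.5,8,112],[0,0,0]],[255,[5.5,8,112],[0,0,0]]]' 30
python3 -c "
from h import *
rel(.666,-.135,.089,10);s=r.sense();print(s['opening'],s['wrist_force'],s['wrist_torque'])"
```

```text
t: 2.5
tool_pos: [0.6674, -0.1361, 0.0909]
tool_rot: [[-0.174, 0.985, 0.003], [0.985, 0.174, -0.0], [-0.001, 0.003, -1.0]]
wrist_force: [2.7, -0.4, 2.5]
opening: 0.0243
finger_force: 30.9
t 2.5 pos [ 0.6674 -0.1361  0.0909] q7 0.16 shift [ 1.3 -1.2  1.9] yaw 10.0 turn z -0.0 tz [ 3.4e-03 -2.0e-04 -1.0e+00]
0.02427698179391497 [ 2.71152517 -0.44272534  2.47016604] [ 0.03334421 -0.79716327 -0.01531172]
```

```bash
python3 -m jog '[[255,[0,0,0],[0,0,0]],[255,[0,0,0],[0,0,0]],[255,[0,0,0],[0,0,0]],[255,[0,0,-20],[0,0,0]],[255,[0,0,-45],[0,0,0]],[255,[0,0,-75],[0,0,0]],[255,[0,0,-90],[0,0,0]],[255,[0,0,-90],[0,0,0]],[255,[0,0,-90],[0,0,0]]]' 100
python3 -c "
from h import *
rel(.5405,.0717,.180,94.1);s=r.sense();print(s['opening'],s['wrist_force'],s['wrist_torque'])"
```

```text
t: 3.4
tool_pos: [0.6646, -0.1363, 0.1779]
tool_rot: [[-0.173, 0.985, -0.004], [0.985, 0.173, 0.0], [0.001, -0.004, -1.0]]
wrist_force: [-0.4, 0.5, -2.8]
opening: 0.0226
finger_force: 99.3
t 3.4 pos [ 0.6646 -0.1363  0.1779] q7 0.19 shift [226.4 -86.1  -1.6] yaw 9.99 turn z -84.11 tz [-3.6e-03  1.0e-04 -1.0e+00]
0.02260813536526112 [-0.3704963   0.45913632 -2.78824568] [ 0.00483073 -0.01983499  0.01491784]
```

```bash
python3 -m jog '[[255,[226,-86,-2],[0,0,-84]],[255,[226,-86,-2],[0,0,-84]],[255,[226,-86,-2],[0,0,-84]],[255,[226,-86,-2],[0,0,-84]],[255,[226,-86,-2],[0,0,-84]],[255,[226,-86,-2],[0,0,-84]],[255,[226,-86,-2],[0,0,-84]],[255,[226,-86,-2],[0,0,-84]],[255,[226,-86,-2],[0,0,-84]],[255,[226,-86,-2],[0,0,-84]],[255,[226,-86,-2],[0,0,-84]],[255,[226,-86,-2],[0,0,-84]]]'
python3 - <<'E'
from h import *
p,d=r.camera('side');cv2.imwrite('pics/s1.png',p[:,:,::-1])
rel(.5405,.0717,.1295,94.1)
E
```

```text
t: 4.6
tool_pos: [0.541, 0.071, 0.1804]
tool_rot: [[-0.998, -0.067, -0.003], [-0.067, 0.998, -0.0], [0.003, 0.0, -1.0]]
wrist_force: [0.9, -0.4, -3.2]
opening: 0.0227
finger_force: 99.2
t 4.65 pos [0.5413 0.0711 0.1807] q7 1.32 shift [ 0.6  0.6 51.2] yaw 93.84 turn z -0.26 tz [-2.1e-03 -1.0e-04 -1.0e+00]
```

View pics/s1.png

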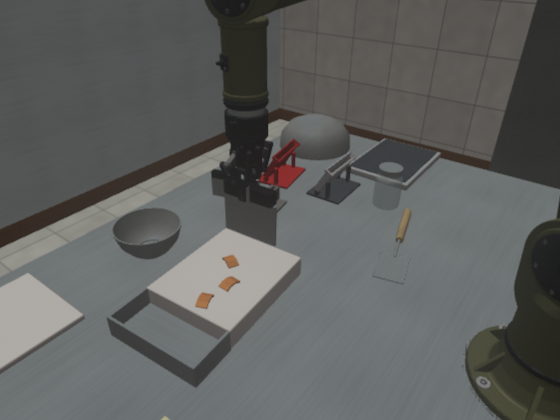

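The blade hangs straight at about (250,215), on the -y side of all three peels. I'll lower it to the board.

```bash
python3 -m jog '[[255,[0,0,20],[0,0,0]],[255,[0,0,38],[0,0,0]],[255,[0,0,46],[0,0,0]],[255,[0,0,48],[0,0,0]],[255,[0,0,49],[0,0,0]],[255,[0,0,50],[0,0,0]],[255,[0,0,50],[0,0,0]],[255,[0,0,50],[0,0,0]]]'
python3 -c "
from h import *
p,d=r.camera('side');cv2.imwrite('pics/s2.png',cv2.resize(p[200:350,120:320,::-1],(800,600)))
rel(.5405,.0717,.1295,94.1)"
```

```text
t: 5.45
tool_pos: [0.5424, 0.0715, 0.1324]
tool_rot: [[-0.998, -0.07, 0.001], [-0.07, 0.998, -0.0], [-0.001, -0.0, -1.0]]
wrist_force: [-0.7, -0.2, -2.4]
opening: 0.023
finger_force: 99.2
t 5.5 pos [0.5424 0.0715 0.1323] q7 1.29 shift [1.9 0.4 2.8] yaw 93.99 turn z -0.11 tz [ 8.e-04 -2.e-04 -1.e+00]
```

View pics/s2.png

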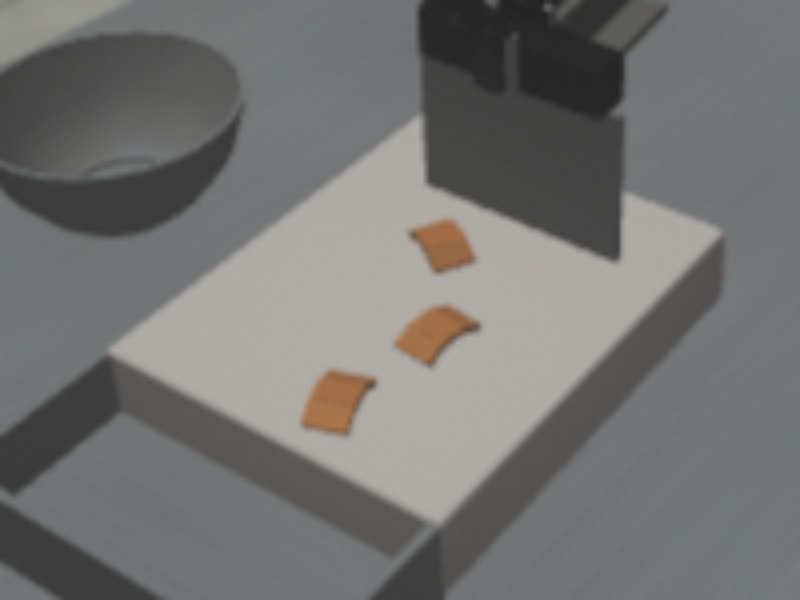

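The blade is about 4 mm above the board, and its width spans all three peels. I'll go down a little more until I feel contact.

```bash
python3 -m jog '[[255,[0,0,1.5],[0,0,0]],[255,[0,0,3],[0,0,0]],[255,[0,0,3],[0,0,0]]]'; python3 -m jog '[[255,[0,0,0.7],[0,0,0]],[255,[0,0,0.7],[0,0,0]]]'
```

```text
t: 5.8
tool_pos: [0.5418, 0.0714, 0.1285]
tool_rot: [[-0.998, -0.07, -0.001], [-0.07, 0.998, -0.0], [0.001, -0.0, -1.0]]
wrist_force: [0.0, -0.5, -2.8]
opening: 0.0224
finger_force: 99.2
t: 6.0
tool_pos: [0.5421, 0.0715, 0.1281]
tool_rot: [[-0.998, -0.07, 0.0], [-0.07, 0.998, -0.0], [-0.0, -0.0, -1.0]]
wrist_force: [0.2, -0.4, -3.0]
opening: 0.0225
finger_force: 99.4
```

```bash
python3 -m jog '[[255,[0,8,0],[0,0,0]],[255,[0,16,0],[0,0,0]],[255,[0,24,0],[0,0,0]],[255,[0,32,0],[0,0,0]],[255,[0,40,0],[0,0,0]],[255,[0,48,0],[0,0,0]],[255,[0,56,0],[0,0,0]],[255,[0,64,0],[0,0,0]],[255,[0,72,0],[0,0,0]],[255,[0,80,0],[0,0,0]],[255,[0,88,0],[0,0,0]],[255,[0,96,0],[0,0,0]]]'
python3 -c "
from h import *
p,d=r.camera('side');cv2.imwrite('pics/s3.png',cv2.resize(p[200:380,100:340,::-1],(800,600)))
rel(.526,.2712,.1285,94.1)"
```

```text
t: 7.2
tool_pos: [0.5353, 0.1678, 0.1281]
tool_rot: [[-0.998, -0.07, -0.0], [-0.07, 0.998, -0.0], [0.0, -0.0, -1.0]]
wrist_force: [0.0, 0.4, -3.1]
opening: 0.0226
finger_force: 99.2
t 7.25 pos [0.535  0.1698 0.1283] q7 1.09 shift [ 1.700e+00  1.018e+02 -1.000e-01] yaw 94.1 turn z -0.0 tz [ 1.0e-04  1.4e-03 -1.0e+00]
```

View pics/s3.png

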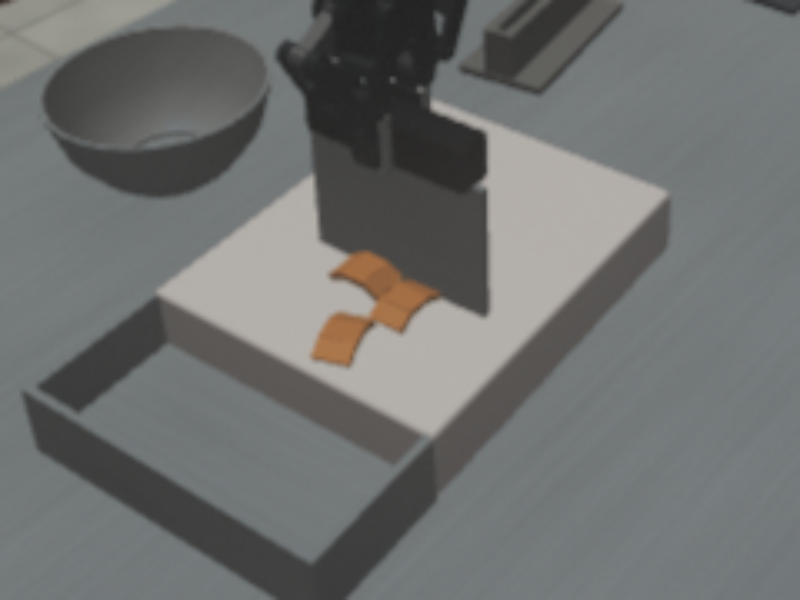

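The blade is pushing all three peels, and none of them is near its ends. I'll keep going past the board's edge.

```bash
python3 -m jog '[[255,[0,8,0],[0,0,0]],[255,[0,16,0],[0,0,0]],[255,[0,24,0],[0,0,0]],[255,[0,32,0],[0,0,0]],[255,[0,40,0],[0,0,0]],[255,[0,48,0],[0,0,0]],[255,[0,56,0],[0,0,0]],[255,[0,64,0],[0,0,0]],[255,[0,72,0],[0,0,0]],[255,[0,80,0],[0,0,0]],[255,[0,88,0],[0,0,0]],[255,[0,94,0],[0,0,0]]]'
python3 -m jog '[[255,[0,6,0],[0,0,0]],[255,[0,11,0],[0,0,0]],[255,[0,11,0],[0,0,0]],[255,[0,11,-30],[0,0,0]],[255,[0,-10,-70],[0,0,0]],[255,[0,-50,-70],[0,0,0]],[255,[0,-90,-70],[0,0,0]],[255,[0,-90,-70],[0,0,0]]]'
python3 -c "
from h import *
p,d=r.camera('side');cv2.imwrite('pics/s4.png',cv2.resize(p[200:380,100:340,::-1],(800,600)))
p,d=r.camera('top');np.savez('top1.npz',p=p,d=d);p=p.astype(int);W=cloud('top',d)
m=np.zeros((420,560),bool);m[170:275,110:262]=1;m&=(p[...,0]>p[...,2]+40)
k,l,st,c=cv2.connectedComponentsWithStats(m.astype(np.uint8))
for i in range(1,k):
  if st[i,4]>5: print(c[i],st[i,4],np.nanmedian(W[l==i],0))
"
```

```text
t: 8.45
tool_pos: [0.5286, 0.2621, 0.1281]
tool_rot: [[-0.998, -0.07, -0.0], [-0.07, 0.998, 0.0], [0.0, 0.0, -1.0]]
wrist_force: [0.9, 0.2, -3.2]
opening: 0.0228
finger_force: 99.1
t: 9.25
tool_pos: [0.537, 0.1626, 0.1978]
tool_rot: [[-0.998, -0.059, 0.0], [-0.059, 0.998, -0.006], [-0.0, -0.006, -1.0]]
wrist_force: [0.8, -0.7, -1.9]
opening: 0.0228
finger_force: 99.2
```

View pics/s4.png

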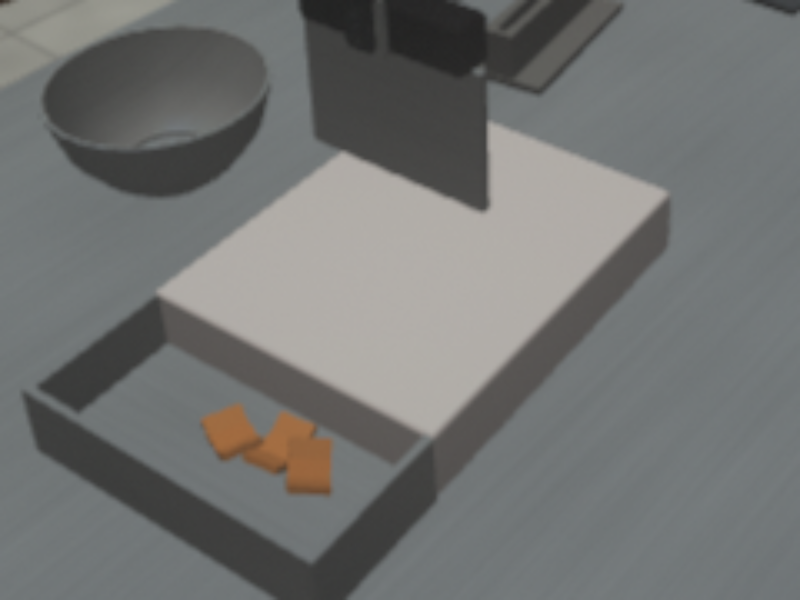

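All three peels lie low in the trough, at about (230,430), (280,440) and (310,465) in the crop, and the board is clear. Next I'll work out the move to the case.

```bash
cat >> h.py <<'E'
from scipy.spatial.transform import Rotation as Ro
def frame(psi,tilt=30):
    y=np.array([np.cos(np.radians(psi)),np.sin(np.radians(psi)),0]);t=np.radians(tilt)
    z=np.sin(t)*y-np.cos(t)*np.array([0,0,1]);x=np.cross(y,[0,0,-1.]);return np.c_[x,np.cross(z,x),z]
def to(p,F):
    s=r.sense();R=np.array(s['tool_rot']);print('shift',np.round(R.T@(np.array(p)-s['tool_pos'])*1000,1),'turn',np.round(Ro.from_matrix(R.T@F).as_rotvec(degrees=True),2),'pos',np.round(s['tool_pos'],4),'t',s['t'])
E
python3 -c "
from h import *
to([.5025,-.353,.25],frame(1.8,0))"
```

```text
shift [  67.3 -519.   -51.5] turn [-4.000e-02  4.000e-02  9.197e+01] pos [0.5355 0.1692 0.1981] t 9.35
```

```bash
python3 -m jog '[[255,[0,-30,-51],[0,0,8]],[255,[67,-519,-51],[0,0,92]],[255,[67,-519,-51],[0,0,92]],[255,[67,-519,-51],[0,0,92]],[255,[67,-519,-51],[0,0,92]],[255,[67,-519,-51],[0,0,92]],[255,[67,-519,-51],[0,0,92]],[255,[67,-519,-51],[0,0,92]],[255,[67,-519,-51],[0,0,92]],[255,[67,-519,-51],[0,0,92]],[255,[67,-519,-51],[0,0,92]],[255,[67,-519,-51],[0,0,92]]]'
python3 -c "
from h import *
to([.5025,-.353,.2038],frame(1.8))"
```

```text
t: 10.55
tool_pos: [0.5017, -0.3595, 0.2478]
tool_rot: [[-0.023, 1.0, -0.002], [1.0, 0.023, -0.004], [-0.003, -0.003, -1.0]]
wrist_force: [-1.1, -0.1, -3.3]
opening: 0.0229
finger_force: 99.7
shift [ 6.6  1.1 44. ] turn [-30.14   0.32  -0.43] pos [ 0.5017 -0.3595  0.2478] t 10.55
```

```bash
python3 -m jog '[[255,[0,1,0],[-8,0,0]],[255,[0,1,10],[-16,0,0]],[255,[0,1,30],[-24,0,0]],[255,[2,1,44],[-30,0,0]],[255,[2,1,44],[-30,0,0]],[255,[2,1,44],[-30,0,0]],[255,[2,1,44],[-30,0,0]]]'
python3 -c "
from h import *
to([.5025,-.353,.2038],frame(1.8))
for n in('side','top'):
  p,d=r.camera(n);np.savez(n+'2.npz',p=p,d=d)
  x0,y0,w,h=((300,100,100,120),(360,160,96,90))[n=='top']
  cv2.imwrite(f'pics/{n}2.png',p[:,:,::-1]) 
  globals()[n]=cv2.resize(p[y0:y0+90,x0:x0+96,::-1],(400,375),interpolation=cv2.INTER_CUBIC)
cv2.imwrite('pics/both2.png',np.hstack([side,top]))
"
```

```text
t: 11.25
tool_pos: [0.5084, -0.3489, 0.208]
tool_rot: [[-0.038, 0.864, 0.501], [0.999, 0.035, 0.017], [-0.003, 0.502, -0.865]]
wrist_force: [0.4, -0.6, -2.4]
opening: 0.0229
finger_force: 100.0
shift [-3.9 -7.3  0.6] turn [ 0.1  -0.06  0.43] pos [ 0.5084 -0.3489  0.208 ] t 11.25
```

View pics/both2.png

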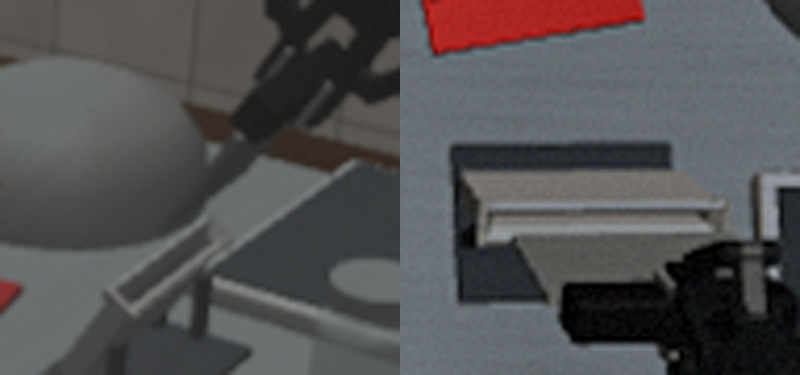

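The side view (left half) shows the blade lined up above the case mouth. In the top view the left end of the edge is at crop (515,238), and the mouth runs from (478,240) to (728,235). From these I'll work out where the blade sits relative to the mouth.

```bash
python3 - <<'E'
from h import *
s=r.sense();R=np.array(s['tool_rot']);e=s['tool_pos']+.083*R[:,2];print('edge pred',e, 'left pred',e+.06*R[:,0])
g=lambda x,y:(360+(x-400)*.24-.4,160+y*.24-.4)
print('edge left cam',plane('top',g(515,238),e[2]+.06*R[2,0]))
c=lambda P,z:np.round(plane('top',[g(*q) for q in P],z)*1000,1)
print('rim far outer top',c([(478,205),(727,200)],.0935))
print('rim near',c([(480,243)],.084))
print('inner left at far/near',c([(489,212)],.0935),c([(489,236)],.084))
f=np.load('top2.npz');W=cloud('top',f['d']);p=f['p'].astype(int)
# blade face points
m=np.zeros((420,560),bool);m[214:236,380:425]=1
Q=W[m];a=(Q-e)@R;k=(abs(a[:,1])<.012)&(a[:,2]>-.075)&(a[:,2]<.01)&(Q[:,2]>.11);b=a[k]*1000
print(len(b),'y off',np.median(b[:,1]),'edge z',np.percentile(b[:,2],[90,95,98]),'left x',np.percentile(b[:,0],[90,95,98,100]))
q=W[200:225,365:445].reshape(-1,3);q=q[(q[:,2]>.068)&(q[:,2]<.1)];print('case hi pts y ext',np.percentile(q[:,1],[0,2,98,100]))
# side view: rim
E
python3 -m jog '[[255,[0,0,0],[0,0,0]],[255,[0,0,0],[0,0,0]]]'
```

```text
edge pred [ 0.54982452 -0.3475815   0.13593593] left pred [ 0.547527   -0.28762573  0.1357705 ]
edge left cam [[ 0.55001701 -0.28916969  0.1357705 ]]
rim far outer top [[ 576.7 -278.2   93.5]
 [ 583.1 -419.9   93.5]]
rim near [[ 556.4 -281.    84. ]]
inner left at far/near [[ 572.7 -284.4   93.5]] [[ 560.6 -286.3   84. ]]
416 y off 3.163252653654829 edge z [-6.83068202 -3.58088741 -1.59424799] left x [56.85430413 59.95445657 60.46009885 61.00302681]
case hi pts y ext [-0.42279119 -0.41973058 -0.28237326 -0.28072281]
t: 11.55
tool_pos: [0.5063, -0.349, 0.2059]
tool_rot: [[-0.036, 0.865, 0.5], [0.999, 0.032, 0.018], [-0.001, 0.5, -0.866]]
wrist_force: [0.1, -0.6, -2.5]
opening: 0.0227
finger_force: 100.0
```

```bash
cat >> h.py <<'E'
F=frame(2.0)
def ins(h): to(np.array([.574,-.3505,.080])+[0,.0013,0]-(h+.083)*F[:,2],F)
E
python3 -c "
from h import *
ins(.025)"
```

```text
shift [-2.6 -4.4 34.8] turn [ 0.02 -0.01  0.09] pos [ 0.5063 -0.349   0.2059] t 11.55
```

```bash
python3 -m jog '[[255,[-2.6,-4.4,10],[0,0,0]],[255,[-2.6,-4.4,22],[0,0,0]],[255,[-2.6,-4.4,32],[0,0,0]],[255,[-2.6,-4.4,35],[0,0,0]],[255,[-2.6,-4.4,35],[0,0,0]],[255,[-2.6,-4.4,35],[0,0,0]]]'
python3 -c "
from h import *
ins(.006)
for n in('side','top'):
  p,d=r.camera(n);np.savez(n+'3.npz',p=p,d=d)
  x0,y0=((300,100),(360,160))[n=='top']
  globals()[n]=cv2.resize(p[y0:y0+90,x0:x0+96,::-1],(400,375),interpolation=cv2.INTER_CUBIC)
cv2.imwrite('pics/both3.png',np.hstack([side,top]))
"
```

```text
t: 12.15
tool_pos: [0.5193, -0.3513, 0.1727]
tool_rot: [[-0.035, 0.865, 0.5], [0.999, 0.03, 0.017], [-0.0, 0.5, -0.866]]
wrist_force: [-0.2, -0.1, -1.5]
opening: 0.023
finger_force: 99.9
shift [ 0.2  1.1 18.7] turn [0.01 0.   0.  ] pos [ 0.5193 -0.3513  0.1727] t 12.15
```

View pics/both3.png

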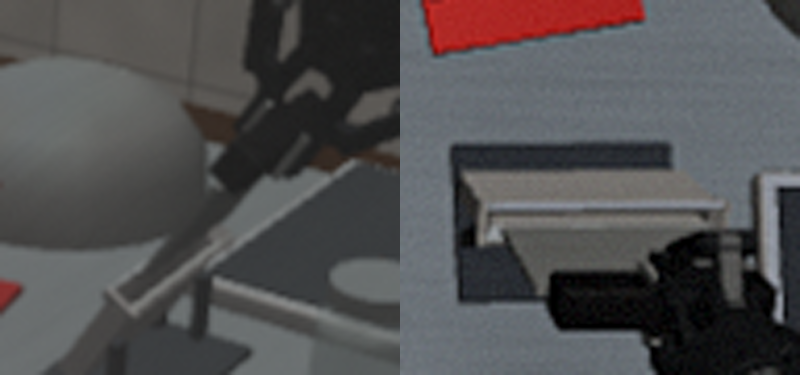

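Both views show the edge sitting just above the mouth and centred between the lips. I'll start sliding it in.

```bash
python3 -m jog '[[255,[0.2,1,5],[0,0,0]],[255,[0.2,1,10],[0,0,0]],[255,[0.2,1,15],[0,0,0]],[255,[0.2,1,19],[0,0,0]],[255,[0.2,1,19],[0,0,0]]]'
python3 -m jog '[[255,[0,0,4],[0,0,0]],[255,[0,0,8],[0,0,0]],[255,[0,0,11],[0,0,0]],[255,[0,0,11],[0,0,0]]]'
python3 -c "
from h import *
ins(-.02);s=r.sense();print(np.array(s['tool_rot']).T@s['wrist_force'],s['wrist_torque'])"
```

```text
t: 12.75
tool_pos: [0.5295, -0.3501, 0.1557]
tool_rot: [[-0.035, 0.866, 0.499], [0.999, 0.03, 0.019], [0.001, 0.499, -0.866]]
wrist_force: [-1.7, -0.4, -3.2]
opening: 0.0227
finger_force: 99.9
t: 13.15
tool_pos: [0.5341, -0.3512, 0.1461]
tool_rot: [[-0.034, 0.866, 0.498], [0.999, 0.029, 0.017], [-0.0, 0.499, -0.867]]
wrist_force: [-1.5, -2.2, -5.8]
opening: 0.0227
finger_force: 99.9
shift [ 0.6  1.6 14.3] turn [-0.08  0.04 -0.05] pos [ 0.5341 -0.3512  0.1461] t 13.15
[-2.18505343 -4.27781353  4.26808658] [-0.55003607  1.79912445 -0.37195452]
```

```bash
python3 -m jog '[[255,[-1.2,-0.5,2],[0,0,0]],[255,[-1.2,-0.5,6],[0,0,0]],[255,[-1.2,-0.5,10],[0,0,0]],[255,[-1.2,-0.5,14],[0,0,0]],[255,[-1.2,-0.5,14],[0,0,0]]]'
python3 -c "
from h import *
ins(-.06);s=r.sense();print(np.array(s['tool_rot']).T@s['wrist_force'],s['wrist_torque'])"
```

```text
t: 13.65
tool_pos: [0.5413, -0.3511, 0.1336]
tool_rot: [[-0.035, 0.866, 0.499], [0.999, 0.03, 0.018], [0.001, 0.499, -0.867]]
wrist_force: [-1.5, -2.0, -6.8]
opening: 0.0224
finger_force: 99.7
shift [ 0.8  1.6 39.7] turn [-0.06 -0.04 -0.02] pos [ 0.5413 -0.3511  0.1336] t 13.65
[-1.9097459  -4.69350495  5.09458932] [-0.48868095  1.97092831 -0.35588835]
```

```bash
python3 -m jog '[[255,[-0.5,-0.5,5],[0,0,0]],[255,[-0.5,-0.5,10],[0,0,0]],[255,[-0.5,-0.5,15],[0,0,0]],[255,[-0.5,-0.5,20],[0,0,0]],[255,[-0.5,-0.5,25],[0,0,0]],[255,[-0.5,-0.5,30],[0,0,0]],[255,[-0.5,-0.5,33],[0,0,0]],[255,[-0.5,-0.5,33],[0,0,0]]]'
python3 -m jog '[[255,[0,0,2],[0,0,0]],[255,[0,0,4],[0,0,0]],[255,[0,0,4],[0,0,0]]]'
python3 -c "
from h import *
ins(-.06);s=r.sense();print(np.array(s['tool_rot']).T@s['wrist_force'],s['wrist_torque'])"
```

```text
t: 14.45
tool_pos: [0.5577, -0.3509, 0.1051]
tool_rot: [[-0.035, 0.866, 0.499], [0.999, 0.03, 0.018], [0.001, 0.5, -0.866]]
wrist_force: [-1.5, -1.0, -6.7]
opening: 0.0226
finger_force: 99.7
t: 14.75
tool_pos: [0.5594, -0.3512, 0.1022]
tool_rot: [[-0.035, 0.866, 0.499], [0.999, 0.03, 0.018], [0.0, 0.5, -0.866]]
wrist_force: [-2.7, -0.9, -4.9]
opening: 0.023
finger_force: 100.0
shift [1.5 1.6 3.5] turn [-0.03 -0.01 -0.01] pos [ 0.5594 -0.3512  0.1022] t 14.75
[-0.82207508 -4.83485614  2.92038435] [-0.11032096  2.11110143 -0.13243454]
```

Nearly home. I'll press on gently until it seats.

```bash
python3 -m jog '[[255,[0,0,2],[0,0,0]],[255,[0,0,4],[0,0,0]],[255,[0,0,4],[0,0,0]]]'; python3 -m jog '[[255,[0,0,2],[0,0,0]],[255,[0,0,3],[0,0,0]],[255,[0,0,3],[0,0,0]]]'
python3 -c "
from h import *
ins(-.06);s=r.sense();print(np.array(s['tool_rot']).T@s['wrist_force'],s['wrist_torque'])"
```

```text
t: 15.05
tool_pos: [0.5614, -0.3513, 0.0989]
tool_rot: [[-0.035, 0.866, 0.499], [0.999, 0.03, 0.017], [0.0, 0.5, -0.866]]
wrist_force: [-3.7, 0.2, -3.7]
opening: 0.0221
finger_force: 100.1
t: 15.35
tool_pos: [0.5628, -0.3515, 0.0991]
tool_rot: [[-0.036, 0.865, 0.5], [0.999, 0.031, 0.017], [-0.001, 0.5, -0.866]]
wrist_force: [-19.1, 6.6, 15.8]
opening: 0.0231
finger_force: 105.1
shift [ 1.9  0.2 -0.8] turn [0.01 0.01 0.06] pos [ 0.5628 -0.3515  0.0991] t 15.35
[  7.22864387  -8.46577369 -23.13015024] [1.03891876 3.01735934 0.57313019]
```

It is seated: about 23 N along the slot, at the expected depth. I'll release and back out along the slot axis.

```bash
python3 -m jog '[[255,[0,0,-1],[0,0,0]],[60,[0,0,-1],[0,0,0]],[60,[0,0,-1],[0,0,0]],[60,[0,0,-1],[0,0,0]],[60,[0,0,-1],[0,0,0]],[60,[0,0,-1],[0,0,0]],[60,[0,0,-20],[0,0,0]],[60,[0,0,-45],[0,0,0]],[60,[0,0,-80],[0,0,0]],[60,[0,0,-120],[0,0,0]],[60,[0,0,-150],[0,0,0]],[60,[0,0,-150],[0,0,0]]]' 30
python3 -m jog '[[60,[0,0,-40],[0,0,0]],[60,[0,0,-80],[0,0,0]],[60,[0,0,-80],[0,0,0]],[60,[0,0,-80],[0,0,0]]]'
python3 - <<'E'
from h import *
o=[]
for n in('side','top'):
  p,d=r.camera(n);np.savez(n+'4.npz',p=p,d=d)
  o.append(cv2.resize(p[:,:,::-1],(400,300),interpolation=cv2.INTER_AREA))
  x0,y0=((300,100),(360,160))[n=='top']
  o.append(cv2.resize(p[y0:y0+72,x0:x0+96,::-1],(400,300),interpolation=cv2.INTER_CUBIC))
cv2.imwrite('pics/end.png',np.vstack([np.hstack(o[:2]),np.hstack(o[2:])]))
W=cloud('top',d);q=W[190:235,365:445].reshape(-1,3);M=np.array([.574,-.3505,.08]);a=(q-M)@F*1000
k=(a[:,2]<-22)&(a[:,2]>-70)&(abs(a[:,0])<70)&(abs(a[:,1])<25);b=a[k];print(len(b),'along-slot top of handle',np.percentile(-b[:,2],[50,90,97]),'across',np.median(b[:,1]),'width',np.percentile(b[:,0],[1,99]))
p=p.astype(int);m=np.zeros((420,560),bool);m[170:275,110:262]=1;m&=(p[...,0]>p[...,2]+40)
k,l,st,c=cv2.connectedComponentsWithStats(m.astype(np.uint8))
Rs=np.array([[.9974,.0717],[-.0717,.9974]])
for i in range(1,k):
  if st[i,4]>5: w=np.nanmedian(W[l==i],0);print('peel',st[i,4],Rs@(w[:2]-[.5405,.182]),w[2])
E
```

```text
t: 16.55
tool_pos: [0.4883, -0.3568, 0.2313]
tool_rot: [[-0.031, 0.863, 0.504], [0.999, 0.031, 0.01], [-0.007, 0.504, -0.864]]
wrist_force: [0.5, -0.9, -0.1]
opening: 0.0654
finger_force: 0.0
t: 16.95
tool_pos: [0.4484, -0.3555, 0.2957]
tool_rot: [[-0.034, 0.865, 0.5], [0.999, 0.03, 0.016], [-0.001, 0.5, -0.866]]
wrist_force: [-0.4, -0.5, -0.1]
opening: 0.0652
finger_force: 0.0
641 along-slot top of handle [53.79919752 56.52550257 57.70075237] across 0.8887414252653371 width [-52.8946006   54.96899984]
peel 343 [-0.01656241  0.10579755] 0.013499098958493994
```

View pics/end.png

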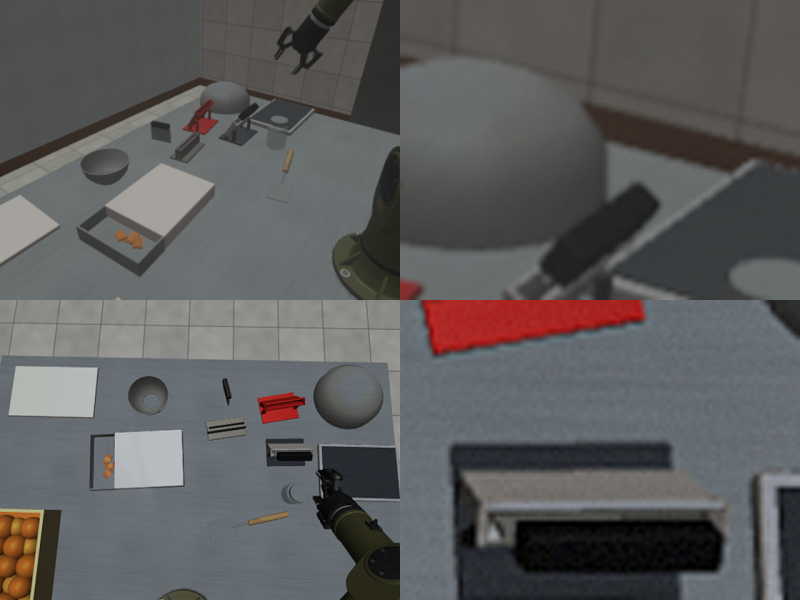

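The scraper is fully home: its handle top is about 55 mm above the mouth, as it should be, and it is centred to about 1 mm. All three peels are in the trough, and the bowl, jar and spatula look unmoved.

```bash
python3 -c "
from station import r
print(r.close_job())"
```

```text
the job is handed in; nothing more can be done
None
```

I handed the job in at about 17 s: by the last pictures all three peels are in the trough, the scraper is fully home in the slanted case and released, and the bowl, jar and spatula look unmoved; no verdict came back.

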